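# Sort watch-case rings through a slide gauge

### The arm

A 7-joint arm with a two-finger parallel gripper is mounted at the origin on the work surface. World frame = base frame: x ahead of the robot, y to its left, z up, the work surface at z = 0. Lengths are in m, angles in degrees, forces in N, time in s.
With the tool pointing down it reaches from about 0.4 to 0.9 m from the base axis. Payload 5.6 kg.
Tool frame: the origin (TCP) lies between the finger pads; the fingertips stand 25 mm ahead of it and the grasp point (between the pads) lies 6 mm ahead of it; z points along the fingers, y is the line along which they close (so a half turn about z gives the same grasp; the last joint's range is limited). The gripper opens to 92 mm and grips with 3 to 60 N. Pads are 20 mm wide; open, the fingers measure 128 mm over their backs; the gripper's body (75 mm by 189 mm) begins 69 mm behind the grasp point.
Start: joints at [70.818, 26.786, -0.665, 91.828, 0.344, 61.387, -3.226], TCP at [0.187, -0.623, 0.207] pointing down, gripper open.
Joint ranges: [-144.91, 144.91], [-17.63, 115.5], [-89.93, 88.59], [15.96, 139.68], [-74.01, 254.01], [8.47, 105.57], [-167.45, 167.45]. Speed limits (degrees/s): [147.25, 147.25, 180, 180, 180, 180, 180].

### API

Orientations are given as [roll, pitch, yaw] about the fixed x, y, z axes, in that order (R = Rz(yaw) Ry(pitch) Rx(roll)).
In Python, from bench import sensors, grab_frame, bot, models gives the robot as it stands.
- The arm moves only by the shell command python3 -m pendant 'ROWS' [OPENING] [FORCE]. ROWS is JSON, a list that holds one entry, the list of rows, each a list of 6 numbers: the shift along the tool's x, y, z as a fraction of full scale, then the turn, a rotation vector about the tool's x, y, z as a fraction of full scale. A call has 1 to 12 rows; each row is the pose to reach, as a shift and turn from the pose commanded when the call began, along the tool's axes at that moment; what a row does not reach only later rows make up. Full scale, the value 1, is 0.8 m for a shift and 120 degrees for a turn. A row lasts 1/8 s, in which the tool goes at most 62.5 mm and 10.7 degrees, less where a joint would pass 70% of its speed; a pose out of reach is approached as far as the arm can. A call with a number of a shift or a turn outside -1 to 1 is refused whole. A call with a gripper value outside its range is refused whole. OPENING is the opening, from -1 (shut) to 1 (fully open), set as the call begins (- or left out, the last holds). The fingers move at their own pace and stop on an object; FORCE is the grip in N (left out, the last holds). Time passes only in rows, so rows that repeat a pose let the fingers close. It gives the time, the measured TCP pose, the force, the opening and the grip force at its end, in the units of the state.
- sensors.sense(): the state, without advancing time (a new reading comes with each control period).
- grab_frame(name): name is "scene" or "top" or "wrist"; returns a dict with "pixels" (480x640x3 uint8, red, green, blue), "mtx" (3x3 intrinsics, pixels), "rvec" (rotation vector, rad) and "tvec" (3), from world to camera coordinates, as OpenCV has them; the wrist camera has in their place "tool_from_camera" (4x4, takes a point from camera to tool coordinates, whose origin is the TCP and whose axes are the flange's). Camera axes: x right, y down, z forward; pixel columns grow to the right and rows downward; lengths in m; the calibration is good to about 2 mm. A picture is of the moment at which its call begins: read the wrist's pose just before it. There is no depth.
- bot.finish_job(): hands the job in; it is judged then, once.
Trained networks look in the newest picture that a camera, given by its name, has taken for a name from the list of things; names that differ only in an ending like _2 or _b are one class to them, and where a whole thing is asked for, a point or a joint stands for the part that bears it (a point fixed in the world has none). Each returns a list of dicts, best first, with "score" (0 to 1); they miss things now and then, are a little off and sometimes report something else, mostly with a low value. They report only what shows in the picture. A call takes as long as a camera call. They do not tell look-alikes from the thing itself.
- models.recognise(camera, label): "position" ([x, y, z] in m, in the coordinates of the camera as it stood for that picture, good to about 4 mm: the middle of the surface that is visible of it).
- models.cut_out(camera, label): "region" (480x640 bool, what is visible of it).
- models.tip_of(camera, label): "position" ([x, y, z] in m, in the coordinates of the camera as it stood for that picture, good to about 4 mm: a listed point, or the origin of a listed thing).
The state is a dict: "time_s": time; "q": joint angles; "joint_vel": joint speeds; "effort": joint torques, N m; "tcp_pos": TCP position; "orientation": TCP orientation; "contact_force": force on the tool from outside, world axes, zero at the start; "wrist_torque": the same for the moment, N m; "gripper_width": finger opening in m; "grasp_force": force on a finger pad.
Only numpy, scipy, OpenCV 4.12 (cv2) and the standard library are available. Lean on these libraries where they do the work, as an engineer would, in place of code of your own. Each camera call takes 0.05 s, during which the arm holds its last target. There are 200 camera calls.

### The job

Sort the three loose steel case rings with the slide gauge, keeping them flat on the bench at all times: try every ring in the gauge's mouth, sliding it up to the lips. A ring that slides under the lips goes right through into the pass bay behind them; a ring that jams must not be forced, but drawn back and slid into the wooden reject pen. Leave the loupes, tin, bell and screwdriver where they are.

Things in the scene. Friction and masses are not known exactly. Their poses are not given: they have to be found in the camera images.
- ring_1: turned steel watch-case ring lying flat on the bench: outside diameter 64 mm, bore 48 mm, about 0.12 kg. Its thickness is either 10 mm (slides under the gauge's lips) or 13 mm (jams); which ring is which is not marked and not told. Origin: centre of its underside, z up
- ring_2: turned steel watch-case ring lying flat on the bench: outside diameter 64 mm, bore 48 mm, about 0.12 kg. Its thickness is either 10 mm (slides under the gauge's lips) or 13 mm (jams); which ring is which is not marked and not told. Origin: centre of its underside, z up
- ring_3: turned steel watch-case ring lying flat on the bench: outside diameter 64 mm, bore 48 mm, about 0.12 kg. Its thickness is either 10 mm (slides under the gauge's lips) or 13 mm (jams); which ring is which is not marked and not told. Origin: centre of its underside, z up
- gauge: slide gauge fixed to the bench: aluminium walls 8 mm thick, 26 mm high form a floorless channel 68 mm wide along its x axis, from x = -50 mm to an end wall (inner face x = 175 mm); flared walls widen the mouth to about 100 mm at x = -110 mm. Origin: on the bench, mid-channel, under the entry face of its lips (see gauge_lips); x points from mouth to pass bay, z up
- gauge_lips (a point): middle of the slot between two dark steel lips that overhang the gauge's channel from each wall, from gauge x = 0 to 20 mm: undersides 11.5 mm, tops 30 mm above the bench. The slot between them is 44 mm wide and open above, so fingertips standing in a ring's bore can travel through with the ring. Point: 11.5 mm above the bench, 10 mm past the entry face
- pass_bay (a point): middle, on the bench, of the pass bay: the gauge's channel beyond the lips, 68 mm wide, 155 mm long, walled on three sides, open on top; two rings fit one behind the other
- reject_pen: reject pen fixed to the bench: low three-sided wooden fence, walls 8 mm thick and 22 mm high, 88 mm wide inside, no floor. Open side at x = -50 mm, inner face of the closed end at x = 45 mm. Origin: on the bench, mid-width; x points from the open side inward, z up
- loupe: black eyeglass loupe, waisted, 28 mm across and 32 mm tall, standing among the rings; bystander. Origin: underside (loose, to be left where it is)
- tin: round brass tin, 54 mm across and 19 mm tall, right of and beyond the rings; bystander. Origin: underside (loose, to be left where it is)
- bell: small brass bell, 38 mm across and 42 mm tall, right of the robot; bystander. Origin: underside (loose, to be left where it is)
- screwdriver: screwdriver about 120 mm long lying beyond the gauge and pen; bystander. Origin: underside (loose, to be left where it is)
- loupe_spare: bigger black loupe, 35 mm across and 40 mm tall, beyond the far end of the gauge; bystander. Origin: underside (loose, to be left where it is)
Not all that is in view belongs to the job. What is shaped like the ring_1 but pink or yellow is not meant. Leave any purple look-alike of the ring_2 alone.

How it is judged:
By the outcome, as a careful person would: the job done as asked, in the order asked, and still so for the second after the job is handed in, with the robot touching nothing.
It also fails if it takes over 72 s, if anything falls off the work surface, if the arm or the gripper's body presses on something with over 40 N, if the wrist force passes 120 N, or if a joint passes its speed limit or range.

## Working session

There is one attempt and no reset: what is moved stays moved. The work goes in short steps, Python scripts to look and compute and a shell command to move; the robot and the scene stay as the last step left them, time stands still between calls to the robot, and variables do not carry over. Pictures are saved under pics/ and viewed, at most 10 in all, crops included, and the job is handed in when it is done.

```bash
mkdir -p pics; ls
cat > h.py <<'E'
import numpy as np, cv2
from bench import sensors, grab_frame, bot, models
from scipy.spatial.transform import Rotation as R
def cam(f):
    Rm=cv2.Rodrigues(np.array(f["rvec"],float))[0]; t=np.array(f["tvec"],float).ravel(); return Rm,t
def w(f,p):
    Rm,t=cam(f); return Rm.T@(np.array(p)-t)
def ray(f,uv,z):
    Rm,t=cam(f); d=Rm.T@np.linalg.solve(np.array(f["mtx"]),[uv[0],uv[1],1]); c=-Rm.T@t
    return c+d*(z-c[2])/d[2]
E
python3 - <<'E'
from h import *
s=sensors.sense(); print({k:np.round(v,3).tolist() for k,v in s.items()})
for n in ("top","scene"):
    f=grab_frame(n); cv2.imwrite(f"pics/{n}0.png",f["pixels"][:,:,::-1])
    print(n,np.round(f["mtx"],1).tolist(),(-cam(f)[0].T@cam(f)[1]).round(3))
    for l in ("ring_1","gauge","reject_pen","loupe","tin","bell","screwdriver"):
        for m in models.tip_of(n,l): print(l,round(m["score"],2),w(f,m["position"]).round(3))
    for l in ("gauge_lips","pass_bay"):
        for m in models.tip_of(n,l): print(l,round(m["score"],2),w(f,m["position"]).round(3))
E
```

```text
pics
{'time_s': 0.0, 'q': [70.818, 26.837, -0.665, 91.878, 0.344, 61.388, -3.227], 'joint_vel': [0.057, 0.029, 0.054, -0.013, 0.064, -0.017, 0.069], 'effort': [0.0, -52.057, -0.013, -24.375, -0.057, 0.017, 0.0], 'tcp_pos': [0.187, -0.622, 0.206], 'orientation': [-179.899, 0.007, 16.714], 'contact_force': [-0.004, -0.691, -0.327], 'wrist_torque': [-0.042, 0.002, -0.007], 'grasp_force': 0.0, 'gripper_width': 0.092}
top [[440.7, 0.0, 318.3], [0.0, 440.7, 234.8], [0.0, 0.0, 1.0]] [ 0.428 -0.097  0.884]
ring_1 0.89 [ 0.7   -0.453 -0.004]
ring_1 0.78 [ 0.755 -0.241 -0.002]
ring_1 0.75 [ 0.536 -0.351 -0.001]
ring_1 0.7 [ 0.454 -0.204  0.   ]
ring_1 0.64 [ 0.436 -0.419 -0.004]
ring_1 0.6 [ 0.632 -0.214 -0.003]
gauge 0.66 [0.59  0.049 0.   ]
loupe 0.76 [ 0.549 -0.249  0.   ]
tin 0.61 [ 0.706 -0.345  0.001]
bell 0.54 [ 0.363 -0.355 -0.002]
bell 0.47 [ 0.711 -0.344  0.   ]
screwdriver 0.76 [ 0.736 -0.001  0.001]
gauge_lips 0.71 [0.598 0.062 0.009]
scene [[461.5, 0.0, 326.2], [0.0, 461.5, 241.9], [0.0, 0.0, 1.0]] [1.181 0.489 0.652]
ring_1 0.84 [ 0.753 -0.239 -0.   ]
ring_1 0.72 [ 0.63  -0.218  0.005]
ring_1 0.69 [ 0.701 -0.454  0.   ]
ring_1 0.61 [ 0.537 -0.351 -0.002]
ring_1 0.56 [ 0.454 -0.204 -0.001]
ring_1 0.51 [ 0.432 -0.418 -0.002]
gauge 0.94 [ 0.594  0.05  -0.002]
gauge 0.68 [ 0.735  0.005 -0.001]
reject_pen 0.64 [ 0.458  0.028 -0.003]
loupe 0.43 [ 0.55  -0.25   0.002]
tin 0.91 [ 0.71  -0.337 -0.001]
tin 0.55 [ 0.359 -0.353 -0.003]
bell 0.67 [ 0.358 -0.356 -0.003]
gauge_lips 0.94 [0.591 0.06  0.005]
pass_bay 0.73 [ 0.588  0.146 -0.002]
```

View pics/top0.png

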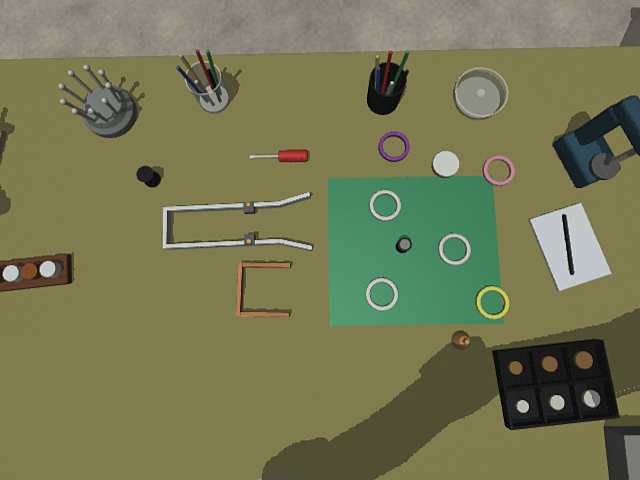

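View pics/scene0.png

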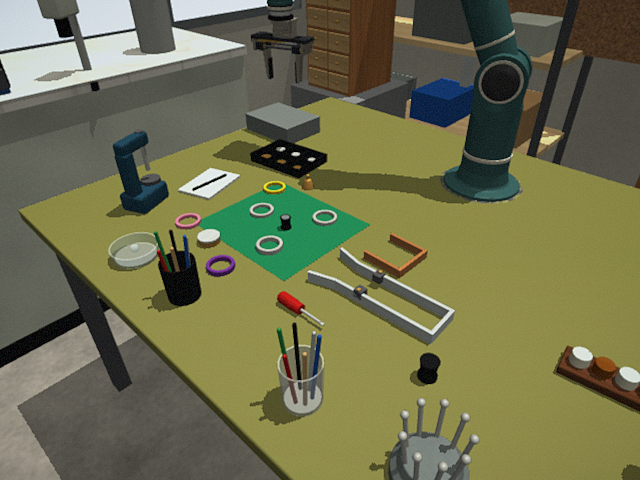

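The top view shows six rings. Three are look-alikes: purple (393,146), pink (499,170) and yellow (493,302). The plain steel ones on the green mat fit the description: (385,205), (454,249) and (382,294), with the loupe between them at (404,244). The gauge's mouth faces right (310,220), its lips are at (250,222), and the pen opens to the right at (290,290). Next I'll fit poses and confirm with a crop.

```bash
cat > fit.py <<'E'
from h import *
from scipy.optimize import minimize
def box(x0,x1,y0,y1,z0,z1): return np.array([[x,y,z] for x in(x0,x1) for y in(y0,y1) for z in(z0,z1)],float)/1000
def flare(s): return np.array([[x,s*y,z] for x,y in((-50,34),(-50,42),(-110,50),(-110,58)) for z in(0,26)],float)/1000
G=[box(-50,183,34,42,0,26),box(-50,183,-42,-34,0,26),box(175,183,-42,42,0,26),flare(1),flare(-1),box(0,20,22,42,11.5,30),box(0,20,-42,-22,11.5,30)]
P=[box(-50,53,44,52,0,22),box(-50,53,-52,-44,0,22),box(45,53,-52,52,0,22)]
S=4
def render(B,p,K,rv,tv):
    m=np.zeros((480*S,640*S),np.uint8); c,s=np.cos(p[2]),np.sin(p[2])
    for b in B:
        q=b@np.array([[c,s,0],[-s,c,0],[0,0,1]])+[p[0],p[1],0]
        uv=cv2.projectPoints(q,rv,tv,K,None)[0].reshape(-1,2)
        h=cv2.convexHull(((uv+.5)*S*16-8).astype(np.int32))
        cv2.fillConvexPoly(m,h,255,shift=4)
    return cv2.resize(m,(640,480),interpolation=cv2.INTER_AREA)/255.
def fit(B,views,p0):
    def cost(d):
        p=[p0[0]+d[0]/1000,p0[1]+d[1]/1000,p0[2]+d[2]/100]; t=0
        for mk,K,rv,tv in views:
            r=render(B,p,K,rv,tv); t+=1-np.minimum(r,mk).sum()/np.maximum(r,mk).sum()
        return t/len(views)
    r=minimize(cost,[0,0,0],method="Nelder-Mead",options=dict(initial_simplex=[[0,0,0],[8,0,0],[0,8,0],[0,0,8]],maxiter=150))
    d=r.x; return np.array([p0[0]+d[0]/1000,p0[1]+d[1]/1000,p0[2]+d[2]/100]),r.fun
E
python3 - <<'E'
from fit import *
V={}
for n in("top","scene"):
    f=grab_frame(n); V[n]=f
    a=(np.array(f["mtx"],float),np.array(f["rvec"],float),np.array(f["tvec"],float))
    for l in("gauge","reject_pen"):
        c=models.cut_out(n,l); print(n,l,[(round(x["score"],2),int(x["region"].sum())) for x in c])
        if c: V[n+l]=(max(c,key=lambda x:x["region"].sum())["region"].astype(float),)+a
    for m in models.cut_out(n,"ring_1"):
        r=m["region"]; cs,_=cv2.findContours(r.astype(np.uint8),0,1); cc=max(cs,key=cv2.contourArea)
        if len(cc)<6: continue
        e=cv2.fitEllipse(cc); print(n,np.round(e[0],1),ray(f,e[0],.0115)[:2].round(4),f["pixels"][r].mean(0).round(),round(m["score"],2))
for l,B,p0 in(("gauge",G,(.593,.05,1.63)),("reject_pen",P,(.455,.028,1.57))):
    for ns in(["top"],["scene"],["top","scene"]):
        vs=[V[n+l] for n in ns if n+l in V]
        if vs:
            p,c=fit(B,vs,p0); print(l,ns,p[:2].round(4),np.degrees(p[2]).round(2),round(c,3))
im=V["top"]["pixels"][170:330,325:515,::-1]; cv2.imwrite("pics/crop.png",cv2.resize(im,None,fx=4,fy=3.7,interpolation=2))
E
```

```text
top gauge [(0.97, 2403)]
top reject_pen [(0.96, 753)]
top [498.4 170. ] [ 0.6987 -0.4503] [165. 114. 128.] 0.96
top [384.9 204.5] [ 0.6301 -0.2172] [151. 160. 148.] 0.88
top [454.1 248.6] [ 0.5385 -0.3509] [176. 174. 166.] 0.87
top [492.3 301.7] [ 0.4336 -0.4186] [166. 167.  78.] 0.83
top [380.9 293.4] [ 0.4519 -0.2033] [175. 179. 171.] 0.8
top [393.4 145.7] [ 0.7543 -0.239 ] [102.  65. 111.] 0.8
scene gauge [(0.8, 3225), (0.65, 258)]
scene reject_pen [(0.61, 955)]
scene [220.5 264.6] [ 0.7566 -0.2334] [ 89.  44. 107.] 0.93
scene [268.6 244.4] [ 0.6335 -0.2121] [131. 140. 127.] 0.87
scene [325.6 216.8] [ 0.4548 -0.1954] [146. 146. 136.] 0.73
scene [188.1 220.5] [ 0.7038 -0.4413] [170. 102. 118.] 0.63
scene [261.6 209.9] [ 0.544  -0.3423] [134. 142. 129.] 0.58
scene [382.1 294.3] [0.5911 0.0903] [117. 120. 114.] 0.57
scene [274.9 187. ] [ 0.4378 -0.4087] [163. 152.  32.] 0.51
gauge ['top'] [0.5944 0.0455] 91.78 0.103
gauge ['scene'] [0.5917 0.0465] 91.97 0.087
gauge ['top', 'scene'] [0.594  0.0462] 91.96 0.13
reject_pen ['top'] [0.4633 0.0254] 88.19 0.111
reject_pen ['scene'] [0.4598 0.0265] 89.83 0.097
reject_pen ['top', 'scene'] [0.4629 0.0258] 88.35 0.14
```

View pics/crop.png

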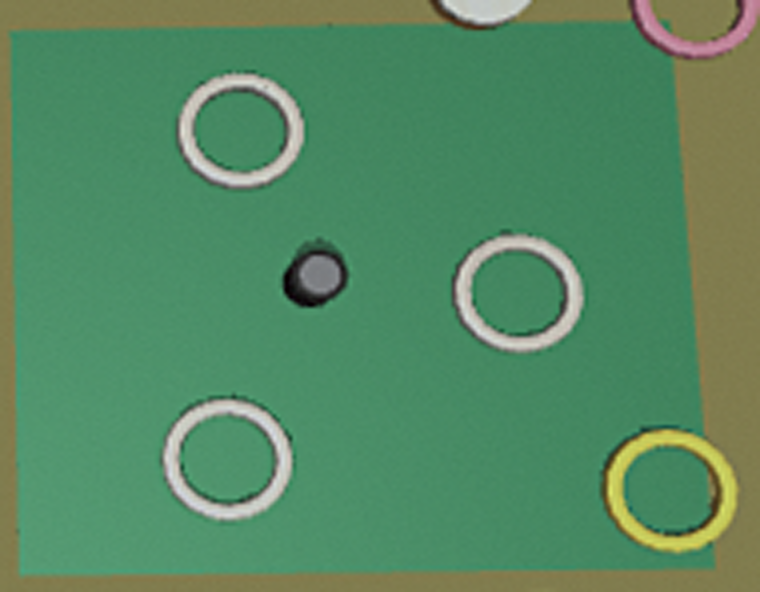

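The crop confirms three plain steel rings on the mat, at crop positions (241,130), (518,292) and (228,458). The pink and yellow rings are clearly coloured. I'll go above ring A (0.632,-0.215) with the fingers shut and look with the wrist camera.

```bash
cat >> h.py <<'E'
def plan(*pts):
    """fractions for world targets (x,y,z,yaw deg) from current pose"""
    s=sensors.sense(); R0=R.from_euler("xyz",s["orientation"],degrees=True); p=np.array(s["tcp_pos"])
    print("t",s["time_s"],"tcp",p.round(4),"rpy",np.round(s["orientation"],2),"F",np.round(s["contact_force"],1))
    for q in pts:
        Rt=R.from_euler("xyz",[180,0,q[3]],degrees=True)
        print(q,"->",(R0.inv().apply(np.array(q[:3])-p)/.8).round(4).tolist(),(np.degrees((R0.inv()*Rt).as_rotvec())/120).round(4).tolist())
E
python3 -m pendant '[[[0.679,-0.327,0,0,0,0.123],[0.679,-0.327,0,0,0,0.123],[0.679,-0.327,0,0,0,0.123],[0.679,-0.327,0,0,0,0.123],[0.679,-0.327,0,0,0,0.123],[0.679,-0.327,0,0,0,0.123],[0.679,-0.327,0,0,0,0.123],[0.679,-0.327,0,0,0,0.123],[0.679,-0.327,0,0,0,0.123],[0.679,-0.327,0,0,0,0.123],[0.679,-0.327,0,0,0,0.123],[0.679,-0.327,0,0,0,0.123]]]' -1 20
python3 - <<'E'
from h import *
s=sensors.sense(); f=grab_frame("wrist"); cv2.imwrite("pics/w1.png",f["pixels"][:,:,::-1])
T=np.array(f["tool_from_camera"]); print(T.round(3).tolist(), np.round(f["mtx"],0).tolist())
R0=R.from_euler("xyz",s["orientation"],degrees=True).as_matrix(); p=np.array(s["tcp_pos"])
def tw(x): return R0@(T[:3,:3]@np.array(x)+T[:3,3])+p
for l in("ring_1","gauge","loupe","gauge_lips"):
    for m in models.tip_of("wrist",l): print(l,round(m["score"],2),tw(m["position"]).round(4))
K=np.array(f["mtx"])
for m in models.cut_out("wrist","ring_1"):
    cs,_=cv2.findContours(m["region"].astype(np.uint8),0,1); cc=max(cs,key=cv2.contourArea); e=cv2.fitEllipse(cc)
    c=tw([0,0,0]); d=tw(np.linalg.solve(K,[*e[0],1]))-c; print(np.round(e[0],1),(c+d*(.0115-c[2])/d[2]).round(4))
plan((.632,-.215,.029,1.9))
E
```

```text
time_s: 2.9
tcp_pos: [0.6312, -0.2168, 0.2069]
orientation: [180.0, 0.1, 1.9]
contact_force: [0.5, -0.5, 0.4]
gripper_width: 0.0005
grasp_force: 0.0
[[0.0, -0.962, -0.272, 0.078], [1.0, 0.0, 0.001, -0.001], [-0.001, -0.272, 0.962, -0.179], [0.0, 0.0, 0.0, 1.0]] [[399.0, 0.0, 319.0], [0.0, 399.0, 245.0], [0.0, 0.0, 1.0]]
ring_1 0.7 [ 0.4337 -0.4184  0.0042]
loupe 0.83 [ 0.5467 -0.2533 -0.0021]
[349.6  77. ] [ 0.7554 -0.2387  0.0115]
[318.5 216.7] [ 0.6308 -0.2157  0.0115]
[502.  379.2] [ 0.4589 -0.4192  0.0115]
[446.5 307.2] [ 0.541  -0.3492  0.0115]
[575.7 150.1] [ 0.7005 -0.4485  0.0115]
t 3.2 tcp [ 0.6314 -0.2169  0.2074] rpy [179.98  -0.     1.85] F [ 0.1  0.6 -1. ]
(0.632, -0.215, 0.029, 1.9) -> [0.0008, -0.0025, 0.223] [0.0002, -0.0, -0.0004]
```

View pics/w1.png

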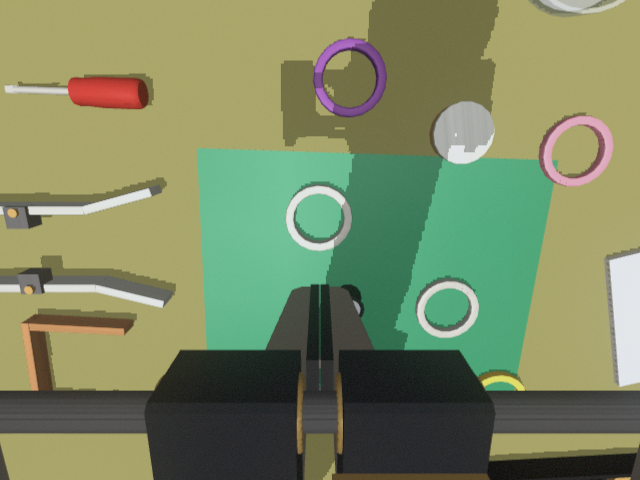

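The wrist view shows ring A at (318,217), ring B at (447,308), the loupe half hidden at (352,300), and the gauge mouth at the left (160,240). I'll descend into A's bore and refine the gauge pose from the wrist view first.

```bash
python3 - <<'E'
from fit import *
s=sensors.sense(); f=grab_frame("wrist"); T=np.array(f["tool_from_camera"])
W=np.eye(4); W[:3,:3]=R.from_euler("xyz",s["orientation"],degrees=True).as_matrix(); W[:3,3]=s["tcp_pos"]
C=np.linalg.inv(W@T); rv=cv2.Rodrigues(C[:3,:3])[0]; tv=C[:3,3]; K=np.array(f["mtx"],float)
for l,B,p0 in(("gauge",G,(.594,.046,1.604)),("reject_pen",P,(.462,.026,1.55))):
    c=models.cut_out("wrist",l); print(l,[(round(x["score"],2),int(x["region"].sum())) for x in c])
    if c:
        m=sum(x["region"].astype(float) for x in c)>0
        p,k=fit(B,[(m.astype(float),K,rv,tv)],p0); print(p[:2].round(4),np.degrees(p[2]).round(2),round(k,3))
E
python3 -m pendant '[[[0,-0.001,0.07,0,0,0],[0,-0.001,0.14,0,0,0],[0,-0.001,0.19,0,0,0],[0,-0.001,0.215,0,0,0],[0,-0.001,0.223,0,0,0],[0,-0.001,0.223,0,0,0]]]'
python3 - <<'E'
from h import *
g=np.array([.594,.046]);a=np.radians(91.9); u=np.array([np.cos(a),np.sin(a)])
L=[(*(g+u*x/1000),.029,1.9) for x in(-125,-110,-50,-30,-23,-15)]
plan(*L)
E
```

```text
gauge [(0.82, 5609)]
[0.5931 0.0478] 92.06 0.069
reject_pen [(0.74, 2980)]
[0.4621 0.0277] 88.92 0.448
time_s: 4.1
tcp_pos: [0.6329, -0.2152, 0.0298]
orientation: [180.0, -0.1, 2.0]
contact_force: [0.6, -0.7, 0.1]
gripper_width: 0.0004
grasp_force: 0.0
t 4.1 tcp [ 0.6329 -0.2152  0.0298] rpy [ 1.7997e+02 -1.0000e-01  1.9500e+00] F [ 0.6 -0.7  0.1]
(np.float64(0.5981443972985657), np.float64(-0.07893127699271965), 0.029, 1.9) -> [-0.0376, -0.1717, 0.0009] [0.0003, -0.0008, 0.0004]
(np.float64(0.5976470696227378), np.float64(-0.0639395237535933), 0.029, 1.9) -> [-0.0375, -0.1905, 0.0009] [0.0003, -0.0008, 0.0004]
(np.float64(0.5956577589194263), np.float64(-0.0039725107970878595), 0.029, 1.9) -> [-0.0375, -0.2655, 0.0008] [0.0003, -0.0008, 0.0004]
(np.float64(0.5949946553516557), np.float64(0.01601649352174728), 0.029, 1.9) -> [-0.0375, -0.2905, 0.0008] [0.0003, -0.0008, 0.0004]
(np.float64(0.5947625691029361), np.float64(0.023012645033339583), 0.029, 1.9) -> [-0.0374, -0.2992, 0.0008] [0.0003, -0.0008, 0.0004]
(np.float64(0.5944973276758279), np.float64(0.031008246760873638), 0.029, 1.9) -> [-0.0374, -0.3092, 0.0008] [0.0003, -0.0008, 0.0004]
```

```bash
python3 -m pendant '[[[-0.005,-0.015,0,0,0,0],[-0.012,-0.045,0,0,0,0],[-0.02,-0.08,0,0,0,0],[-0.028,-0.115,0,0,0,0],[-0.035,-0.15,0,0,0,0],[-0.038,-0.18,0,0,0,0],[-0.038,-0.205,0,0,0,0],[-0.038,-0.23,0,0,0,0],[-0.038,-0.255,0,0,0,0],[-0.038,-0.272,0,0,0,0],[-0.038,-0.284,0,0,0,0],[-0.038,-0.284,0,0,0,0]]]'
python3 - <<'E'
from h import *
print(np.round(sensors.sense()["contact_force"],2))
f=grab_frame("top")
for m in models.cut_out("top","ring_1"):
    cs,_=cv2.findContours(m["region"].astype(np.uint8),0,1); cc=max(cs,key=cv2.contourArea)
    if len(cc)>5: e=cv2.fitEllipse(cc); print(np.round(e[0]),ray(f,e[0],.0115)[:2].round(4))
E
```

```text
time_s: 5.6
tcp_pos: [0.5938, 0.0117, 0.0287]
orientation: [-180.0, 0.0, 2.0]
contact_force: [-0.3, 0.0, -0.9]
gripper_width: 0.0005
grasp_force: 0.0
[-0.25  0.05 -0.93]
[394. 146.] [ 0.7537 -0.2399]
[385. 205.] [ 0.6292 -0.2168]
[492. 302.] [ 0.4334 -0.4178]
[382. 294.] [ 0.4512 -0.2047]
[454. 248.] [ 0.5391 -0.3507]
```

Run:
```python
from h import *
f=grab_frame("top"); a=f["pixels"][120:340,150:470,::-1]; g=grab_frame("scene")["pixels"][150:390,190:510,::-1]
cv2.imwrite("pics/c2.png",np.vstack([cv2.resize(a,(420,290)),cv2.resize(g,(420,300))]))
```

```text
(no output)
```

View pics/c2.png

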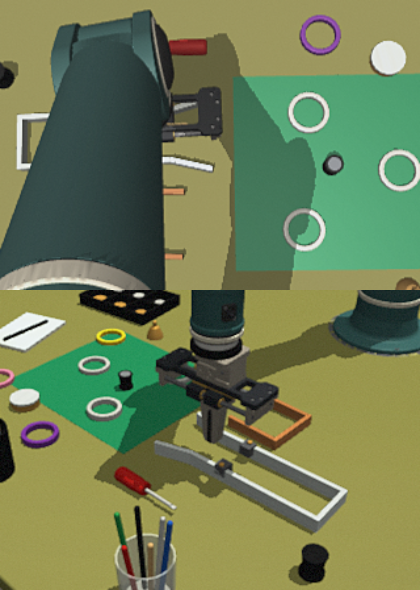

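Run:
```python
from h import *
f=grab_frame("scene"); s=sensors.sense(); p=s["tcp_pos"]
for z in(0,.005,.015,.03,.05): print(z,cv2.projectPoints(np.array([[p[0],p[1],z],[p[0],p[1]+.018,z]]),f["rvec"],f["tvec"],f["mtx"],None)[0].round(1).tolist())
cv2.imwrite("pics/c3.png",cv2.resize(f["pixels"][200:300,280:430,::-1],(750,500),interpolation=2))
print(np.round(s["q"],2),p)
```

```text
0 [[[351.2, 281.9]], [[357.7, 285.6]]]
0.005 [[[351.3, 280.1]], [[357.8, 283.8]]]
0.015 [[[351.4, 276.5]], [[357.9, 280.2]]]
0.03 [[[351.6, 271.1]], [[358.2, 274.8]]]
0.05 [[[351.9, 263.7]], [[358.5, 267.3]]]
[  1.33  35.1   -7.27 106.02   6.63  39.3  -97.89] [0.59384231 0.0100777  0.02871601]
```

View pics/c3.png

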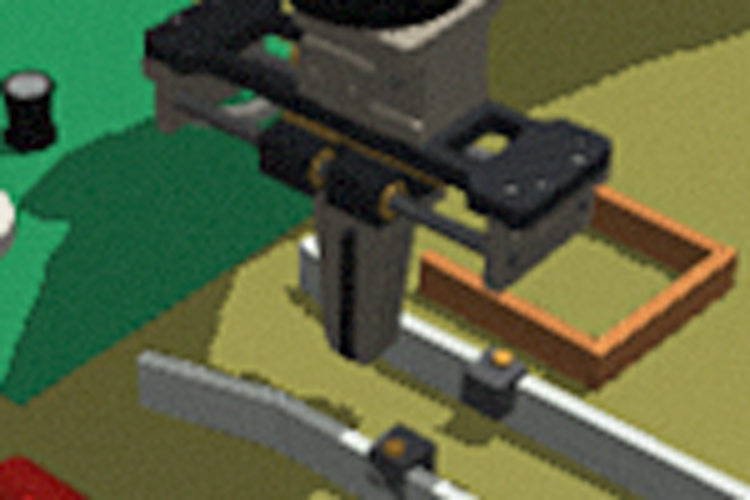

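The rings have not moved: the fingers passed over ring A. The crop shows the closed fingertip at (351,272) px, which puts it about 20-30 mm above the bench, so the tips reach less far than stated. I'll feel down for the bench here in the empty channel, stopping on force.

```bash
cat > ok.py <<'E'
import sys; from h import *
s=sensors.sense(); F=np.array(s["contact_force"]); print(round(s["time_s"],2),np.round(s["tcp_pos"],4),F.round(1))
i,lim=int(sys.argv[1]),float(sys.argv[2]); sys.exit(abs(F[i])>lim)
E
python3 -m pendant '[[[0,0,0.004,0,0,0],[0,0,0.008,0,0,0],[0,0,0.01,0,0,0],[0,0,0.01,0,0,0]]]' >/dev/null; python3 ok.py 2 4 &&
python3 -m pendant '[[[0,0,0.0015,0,0,0],[0,0,0.003,0,0,0],[0,0,0.003,0,0,0]]]' >/dev/null; python3 ok.py 2 4 &&
python3 -m pendant '[[[0,0,0.0015,0,0,0],[0,0,0.003,0,0,0],[0,0,0.003,0,0,0]]]' >/dev/null; python3 ok.py 2 4 &&
python3 -m pendant '[[[0,0,0.0015,0,0,0],[0,0,0.003,0,0,0],[0,0,0.003,0,0,0]]]' >/dev/null; python3 ok.py 2 4 &&
python3 -m pendant '[[[0,0,0.0015,0,0,0],[0,0,0.003,0,0,0],[0,0,0.003,0,0,0]]]' >/dev/null; python3 ok.py 2 4 &&
python3 -m pendant '[[[0,0,0.0015,0,0,0],[0,0,0.003,0,0,0],[0,0,0.003,0,0,0]]]'; python3 ok.py 2 4
```

```text
6.35 [0.5936 0.011  0.0205] [-0.3  0.4  1. ]
6.35 [0.5936 0.011  0.0205] [-0.3  0.4  1. ]
6.35 [0.5936 0.011  0.0205] [-0.3  0.4  1. ]
6.35 [0.5936 0.011  0.0205] [-0.3  0.4  1. ]
6.35 [0.5936 0.011  0.0205] [-0.3  0.4  1. ]
6.35 [0.5936 0.011  0.0205] [-0.3  0.4  1. ]False
False
False
False
False
False
```

```bash
sed -i 's/sys.exit(.*)/sys.exit(1 if abs(F[i])>lim else 0)/' ok.py
python3 -m pendant '[[[0,0,0.0015,0,0,0],[0,0,0.003,0,0,0],[0,0,0.003,0,0,0]]]' >/dev/null; python3 ok.py 2 4 &&
python3 -m pendant '[[[0,0,0.0015,0,0,0],[0,0,0.003,0,0,0],[0,0,0.003,0,0,0]]]' >/dev/null; python3 ok.py 2 4 &&
python3 -m pendant '[[[0,0,0.0015,0,0,0],[0,0,0.003,0,0,0],[0,0,0.003,0,0,0]]]' >/dev/null; python3 ok.py 2 4 &&
python3 -m pendant '[[[0,0,0.0015,0,0,0],[0,0,0.003,0,0,0],[0,0,0.003,0,0,0]]]' >/dev/null; python3 ok.py 2 4 &&
python3 -m pendant '[[[0,0,0.0015,0,0,0],[0,0,0.003,0,0,0],[0,0,0.003,0,0,0]]]' >/dev/null; python3 ok.py 2 4
```

```text
6.72 [0.5937 0.011  0.0183] [-0.9  0.4 -0.1]
7.1 [0.5937 0.011  0.0158] [-0.4  0.2 -0.5]
7.47 [0.5937 0.011  0.0134] [ 0.6 -0.9 -0.6]
7.85 [0.5937 0.011  0.011 ] [-0.1 -0.5  0.9]
8.22 [0.5937 0.011  0.0086] [ 0.4 -0.   0.6]
```

```bash
python3 -m pendant '[[[0,0,0.0015,0,0,0],[0,0,0.003,0,0,0]]]' >/dev/null; python3 ok.py 2 4 &&
python3 -m pendant '[[[0,0,0.0015,0,0,0],[0,0,0.003,0,0,0]]]' >/dev/null; python3 ok.py 2 4 &&
python3 -m pendant '[[[0,0,0.0015,0,0,0],[0,0,0.003,0,0,0]]]' >/dev/null; python3 ok.py 2 4 &&
python3 -m pendant '[[[0,0,0.0015,0,0,0],[0,0,0.003,0,0,0]]]' >/dev/null; python3 ok.py 2 4
python3 - <<'E'
from h import *
f=grab_frame("scene")
cv2.imwrite("pics/c4.png",cv2.resize(f["pixels"][200:300,280:430,::-1],(750,500),interpolation=2))
E
```

```text
8.47 [0.5938 0.0111 0.0063] [ 0.2  0.7 -0.3]
8.72 [0.5938 0.0111 0.0039] [ 0.  -0.2  0.3]
8.97 [0.5938 0.0111 0.0015] [ 0.6  0.5 -0.7]
9.22 [ 0.5938  0.0111 -0.0009] [ 0.4  0.7 -0.1]
```

View pics/c4.png

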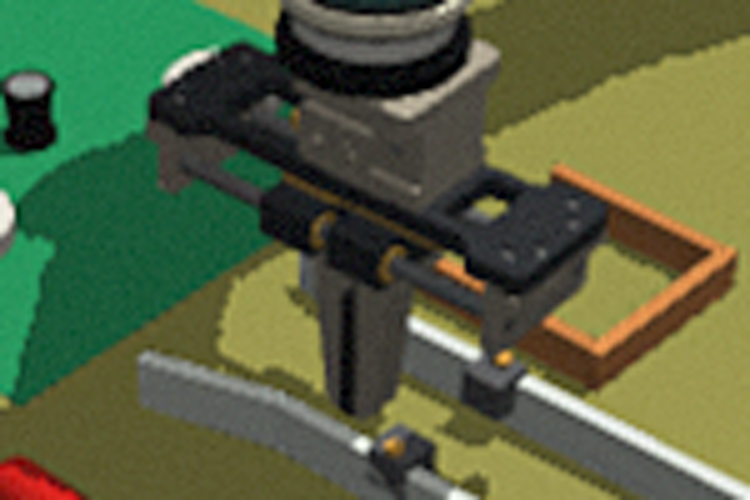

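The tip is now at crop (357,417), about 10 mm above the bench, so the fingertips really stand some 10 mm behind the reported TCP. The gripper's end bracket at crop (490,350) also hangs fairly low, so I'll check its height against the lips.

```bash
python3 - <<'E'
from h import *
f=grab_frame("scene"); p=sensors.sense()["tcp_pos"]
for dx in(0,.0375):
  for z in(.03,.045,.06,.075): print(dx,z,((cv2.projectPoints(np.array([[p[0]+dx,p[1]+.0945,z],[p[0]+dx,p[1]-.0945,z]]),f["rvec"],f["tvec"],f["mtx"],None)[0].reshape(2,2)-[280,200])*5).round(0).tolist())
print([((cv2.projectPoints(np.array([[p[0]+.01,p[1]+.018,z]]),f["rvec"],f["tvec"],f["mtx"],None)[0].ravel()-[280,200])*5).round(0).tolist() for z in (0,.01,.02)])
E
python3 -m pendant '[[[0,0,0.0015,0,0,0],[0,0,0.003,0,0,0]]]' >/dev/null; python3 ok.py 2 4 &&
python3 -m pendant '[[[0,0,0.0015,0,0,0],[0,0,0.003,0,0,0]]]' >/dev/null; python3 ok.py 2 4 &&
python3 -m pendant '[[[0,0,0.0015,0,0,0],[0,0,0.0025,0,0,0]]]' >/dev/null; python3 ok.py 2 4
```

```text
0 0.03 [[540.0, 458.0], [198.0, 265.0]]
0 0.045 [[543.0, 430.0], [198.0, 238.0]]
0 0.06 [[546.0, 401.0], [198.0, 210.0]]
0 0.075 [[548.0, 371.0], [197.0, 182.0]]
0.0375 0.03 [[482.0, 505.0], [139.0, 303.0]]
0.0375 0.045 [[484.0, 477.0], [138.0, 276.0]]
0.0375 0.06 [[487.0, 448.0], [137.0, 248.0]]
0.0375 0.075 [[489.0, 418.0], [136.0, 220.0]]
[[375.0, 440.0], [376.0, 422.0], [377.0, 404.0]]
9.57 [ 0.5938  0.0111 -0.0033] [ 0.5 -0.3  0.2]
9.82 [ 0.5938  0.011  -0.0057] [-0.5  0.6 -1. ]
10.07 [ 0.5938  0.0111 -0.007 ] [-3.1 -0.7 11.2]
```

Bench contact is at TCP z ≈ -6.5 mm, so the working height is about -2.5 mm (tips ~4 mm up). I'll go back up over the walls and down into ring A.

```bash
python3 -m pendant '[[[0,0,-0.055,0,0,0],[0.01,0.07,-0.06,0,0,0],[0.02,0.14,-0.06,0,0,0],[0.03,0.21,-0.06,0,0,0],[0.037,0.27,-0.06,0,0,0],[0.037,0.285,-0.06,0,0,0],[0.037,0.285,-0.06,0,0,0],[0.037,0.285,-0.06,0,0,0]]]'
python3 - <<'E'
from h import *
plan((.631,-.216,-.0025,1.9))
E
```

```text
time_s: 11.08
tcp_pos: [0.6313, -0.213, 0.0403]
orientation: [-179.9, 0.0, 2.1]
contact_force: [-0.3, 0.2, 0.3]
gripper_width: 0.0005
grasp_force: 0.0
t 11.075 tcp [ 0.6313 -0.213   0.0403] rpy [-1.7991e+02  1.0000e-02  2.1200e+00] F [-0.3  0.2  0.3]
(0.631, -0.216, -0.0025, 1.9) -> [-0.0006, 0.0038, 0.0534] [-0.0007, 0.0001, 0.0018]
```

```bash
python3 -m pendant '[[[0,0.004,0.02,0,0,0],[0,0.004,0.04,0,0,0],[0,0.004,0.05,0,0,0],[0,0.004,0.0535,0,0,0],[0,0.004,0.0535,0,0,0]]]' >/dev/null; python3 ok.py 2 4 && python3 -m pendant '[[[-0.005,-0.015,0,0,0,0],[-0.012,-0.045,0,0,0,0],[-0.02,-0.08,0,0,0,0],[-0.028,-0.115,0,0,0,0],[-0.034,-0.15,0,0,0,0],[-0.036,-0.18,0,0,0,0],[-0.036,-0.205,0,0,0,0],[-0.036,-0.23,0,0,0,0],[-0.036,-0.255,0,0,0,0],[-0.036,-0.272,0,0,0,0],[-0.036,-0.284,0,0,0,0],[-0.036,-0.284,0,0,0,0]]]'
python3 - <<'E'
from h import *
f=grab_frame("scene")
for m in models.cut_out("scene","ring_1"):
    cs,_=cv2.findContours(m["region"].astype(np.uint8),0,1); cc=max(cs,key=cv2.contourArea)
    if len(cc)>5: e=cv2.fitEllipse(cc); print(np.round(e[0]),ray(f,e[0],.0115)[:2].round(4))
E
```

```text
11.7 [ 0.6313 -0.2189 -0.0026] [0.7 0.8 0.7]
time_s: 13.2
tcp_pos: [0.5946, 0.0081, -0.0026]
orientation: [-180.0, 0.0, 2.0]
contact_force: [0.2, 0.2, 0.6]
gripper_width: 0.0005
grasp_force: 0.0
[220. 265.] [ 0.7584 -0.233 ]
[262. 210.] [ 0.5438 -0.3414]
[188. 221.] [ 0.7049 -0.4411]
[274. 187.] [ 0.4389 -0.4108]
[356. 281.] [0.5938 0.0233]
```

Ring A is in the channel. Now I'll creep up to the lips with force checks.

```bash
python3 -m pendant '[[[0,-0.005,0,0,0,0],[0,-0.01,0,0,0,0],[0,-0.014,0,0,0,0]]]' >/dev/null; python3 ok.py 1 3 &&
python3 -m pendant '[[[0,-0.0025,0,0,0,0],[0,-0.005,0,0,0,0]]]' >/dev/null; python3 ok.py 1 3 &&
python3 -m pendant '[[[0,-0.0025,0,0,0,0],[0,-0.005,0,0,0,0]]]' >/dev/null; python3 ok.py 1 3 &&
python3 -m pendant '[[[0,-0.0025,0,0,0,0],[0,-0.005,0,0,0,0]]]' >/dev/null; python3 ok.py 1 3 &&
python3 -m pendant '[[[0,-0.0025,0,0,0,0],[0,-0.005,0,0,0,0]]]' >/dev/null; python3 ok.py 1 3 &&
python3 -m pendant '[[[0,-0.0025,0,0,0,0],[0,-0.005,0,0,0,0]]]' >/dev/null; python3 ok.py 1 3 &&
python3 -m pendant '[[[0,-0.0025,0,0,0,0],[0,-0.005,0,0,0,0]]]' >/dev/null; python3 ok.py 1 3
```

```text
13.68 [ 0.5942  0.0184 -0.0025] [-0.2 -0.9 -1. ]
13.93 [ 0.5942  0.0224 -0.0025] [-0.5 -1.4  0.7]
14.18 [ 0.5941  0.0264 -0.0024] [-0.  -0.3  0.1]
14.43 [ 0.5939  0.0304 -0.0025] [-0.2  0.7 -0.5]
14.68 [ 0.5936  0.034  -0.0025] [-0.4 -1.6  0.6]
14.93 [ 0.5933  0.0359 -0.0026] [-0.5 -8.1 -0.2]
14.93 [ 0.5933  0.0359 -0.0026] [-0.5 -8.1 -0.2]
```

Ring A jams: resistance rises at once to 8 N at TCP gauge x ≈ -12, where the ring's front meets the lips. I'll back off, open the fingers a little in the bore to cut the slop, and draw it out.

```bash
python3 -m pendant '[[[0,0.012,0,0,0,0],[0,0.018,0,0,0,0],[0,0.018,0,0,0,0]]]' >/dev/null; python3 ok.py 1 3
python3 -m pendant '[[[0,0,0,0,0,0],[0,0,0,0,0,0],[0,0,0,0,0,0]]]' -0.65 5; python3 ok.py 1 3 &&
python3 -m pendant '[[[0,0.015,0,0,0,0],[0,0.045,0,0,0,0],[0,0.075,0,0,0,0],[0,0.105,0,0,0,0],[0,0.135,0,0,0,0],[0,0.16,0,0,0,0],[0,0.174,0,0,0,0],[0,0.174,0,0,0,0]]]'
python3 - <<'E'
from h import *
f=grab_frame("scene")
for m in models.cut_out("scene","ring_1"):
    cs,_=cv2.findContours(m["region"].astype(np.uint8),0,1); cc=max(cs,key=cv2.contourArea)
    if len(cc)>5: e=cv2.fitEllipse(cc); print(np.round(e[0]),ray(f,e[0],.0115)[:2].round(4))
plan((.463,-.118,-.0025,0),(.464,.032,-.0025,0))
E
```

```text
15.3 [ 0.5944  0.0238 -0.0024] [-0.6  0.3 -0.4]
time_s: 15.68
tcp_pos: [0.5942, 0.0243, -0.0024]
orientation: [-180.0, -0.0, 2.0]
contact_force: [0.8, -0.3, -0.2]
gripper_width: 0.0158
grasp_force: 0.2
15.68 [ 0.5942  0.0243 -0.0024] [ 0.8 -0.3 -0.2]
time_s: 16.68
tcp_pos: [0.5988, -0.1165, -0.0025]
orientation: [180.0, 0.0, 1.9]
contact_force: [0.4, 0.0, -0.6]
gripper_width: 0.0161
grasp_force: 0.0
[220. 265.] [ 0.7573 -0.2335]
[188. 220.] [ 0.7031 -0.4416]
[260. 210.] [ 0.547  -0.3434]
[274. 186.] [ 0.4367 -0.4119]
[308. 255.] [ 0.6009 -0.1137]
[382. 294.] [0.5906 0.0904]
t 16.775 tcp [ 0.5989 -0.1148 -0.0025] rpy [-1.7999e+02  1.0000e-02  1.9900e+00] F [-0.5 -1.3 -0.6]
(0.463, -0.118, -0.0025, 0) -> [-0.1699, -0.0019, 0.0] [-0.0001, 0.0001, 0.0166]
(0.464, 0.032, -0.0025, 0) -> [-0.1621, -0.1892, 0.0001] [-0.0001, 0.0001, 0.0166]
```

```bash
python3 -m pendant '[[[-0.02,0,0,0,0,0],[-0.055,0,0,0,0,0],[-0.09,0,0,0,0,0],[-0.125,0,0,0,0,0],[-0.155,0,0,0,0,0],[-0.173,0,0,0,0,0],[-0.172,-0.02,0,0,0,0],[-0.17,-0.055,0,0,0,0],[-0.168,-0.09,0,0,0,0],[-0.166,-0.125,0,0,0,0],[-0.164,-0.155,0,0,0,0],[-0.163,-0.175,0,0,0,0]]]'
python3 -m pendant '[[[0,-0.01,0,0,0,0],[0,-0.014,0,0,0,0],[0,-0.014,0,0,0,0]]]'
python3 - <<'E'
from h import *
f=grab_frame("scene")
for m in models.cut_out("scene","ring_1"):
    cs,_=cv2.findContours(m["region"].astype(np.uint8),0,1); cc=max(cs,key=cv2.contourArea)
    if len(cc)>5: e=cv2.fitEllipse(cc); print(np.round(e[0]),ray(f,e[0],.0115)[:2].round(4))
plan((.539,-.35,.05,1.9),(.453,-.203,.05,1.9))
E
```

```text
time_s: 18.27
tcp_pos: [0.4644, 0.0228, -0.0024]
orientation: [-180.0, -0.0, 2.1]
contact_force: [-0.3, -1.0, 0.9]
gripper_width: 0.016
grasp_force: 0.6
time_s: 18.65
tcp_pos: [0.4634, 0.0312, -0.0025]
orientation: [180.0, 0.0, 1.9]
contact_force: [0.1, 0.2, -0.3]
gripper_width: 0.0161
grasp_force: 0.0
[188. 220.] [ 0.7034 -0.4411]
[395. 256.] [0.4681 0.0324]
[275. 187.] [ 0.4394 -0.4075]
t 18.75 tcp [ 0.4633  0.0309 -0.0025] rpy [1.7999e+02 1.0000e-02 1.8900e+00] F [ 0.9 -0.7  0.1]
(0.539, -0.35, 0.05, 1.9) -> [0.0788, 0.479, -0.0656] [0.0001, 0.0001, -0.0001]
(0.453, -0.203, 0.05, 1.9) -> [-0.0226, 0.2918, -0.0656] [0.0001, 0.0001, -0.0001]
```

```bash
python3 -m pendant '[[[0,0,0,0,0,0],[0,0.002,-0.01,0,0,0],[0,0.002,-0.06,0,0,0],[-0.005,0.07,-0.066,0,0,0],[-0.011,0.14,-0.066,0,0,0],[-0.017,0.21,-0.066,0,0,0],[-0.023,0.27,-0.066,0,0,0],[-0.023,0.292,-0.066,0,0,0],[-0.023,0.292,-0.066,0,0,0],[-0.023,0.292,-0.066,0,0,0]]]' -1
python3 - <<'E'
from h import *
f=grab_frame("top"); g=grab_frame("scene")
for n,f in(("top",f),("scene",g)):
  for m in models.cut_out(n,"ring_1"):
    cs,_=cv2.findContours(m["region"].astype(np.uint8),0,1); cc=max(cs,key=cv2.contourArea)
    if len(cc)>5: e=cv2.fitEllipse(cc); print(n,np.round(e[0]),ray(f,e[0],.0115)[:2].round(4))
plan((.4525,-.203,-.0025,1.9))
E
```

```text
time_s: 20.0
tcp_pos: [0.4532, -0.2007, 0.0504]
orientation: [-179.9, 0.0, 2.1]
contact_force: [0.3, 0.6, 0.7]
gripper_width: 0.0005
grasp_force: 0.0
top [492. 302.] [ 0.4334 -0.4179]
top [394. 146.] [ 0.7539 -0.2394]
top [498. 170.] [ 0.6988 -0.4498]
top [454. 247.] [ 0.5423 -0.3514]
top [263. 288.] [0.4657 0.0276]
scene [220. 265.] [ 0.7573 -0.2332]
scene [396. 256.] [0.4656 0.034 ]
scene [325. 217.] [ 0.4558 -0.1963]
scene [188. 220.] [ 0.7034 -0.4414]
scene [262. 210.] [ 0.5432 -0.3419]
scene [274. 187.] [ 0.4404 -0.4086]
t 20.2 tcp [ 0.4533 -0.2012  0.0504] rpy [-1.7998e+02  1.0000e-02  2.1000e+00] F [-0.4  0.3 -0.7]
(0.4525, -0.203, -0.0025, 1.9) -> [-0.0011, 0.0023, 0.0661] [-0.0002, 0.0001, 0.0016]
```

```bash
python3 -m pendant '[[[-0.001,0.0025,0.025,0,0,0],[-0.001,0.0025,0.05,0,0,0],[-0.001,0.0025,0.064,0,0,0],[-0.001,0.0025,0.066,0,0,0]]]' >/dev/null; python3 ok.py 2 4 &&
python3 -m pendant '[[[0,0,0,0,0,0],[0,0,0,0,0,0]]]' -0.65 5 && python3 ok.py 2 4 &&
python3 -m pendant '[[[0.02,-0.01,0,0,0,0],[0.05,-0.025,0,0,0,0],[0.085,-0.043,0,0,0,0],[0.12,-0.061,0,0,0,0],[0.155,-0.079,0,0,0,0],[0.185,-0.094,0,0,0,0],[0.192,-0.105,0,0,0,0],[0.187,-0.135,0,0,0,0],[0.187,-0.17,0,0,0,0],[0.187,-0.205,0,0,0,0],[0.187,-0.235,0,0,0,0],[0.187,-0.255,0,0,0,0]]]'
python3 - <<'E'
from h import *
f=grab_frame("scene")
for m in models.cut_out("scene","ring_1"):
    cs,_=cv2.findContours(m["region"].astype(np.uint8),0,1); cc=max(cs,key=cv2.contourArea)
    if len(cc)>5: e=cv2.fitEllipse(cc); print(np.round(e[0]),ray(f,e[0],.0115)[:2].round(4))
plan((.5945,.012,-.0025,1.9))
E
```

```text
20.7 [ 0.452  -0.2041 -0.003 ] [0.3 0.2 0.7]
time_s: 20.95
tcp_pos: [0.4527, -0.2048, -0.0018]
orientation: [180.0, -0.1, 2.0]
contact_force: [-0.2, 0.3, -0.0]
gripper_width: 0.0156
grasp_force: 0.1
20.95 [ 0.4527 -0.2048 -0.0018] [-0.2  0.3 -0. ]
time_s: 22.45
tcp_pos: [0.5946, 0.0055, -0.0022]
orientation: [180.0, -0.0, 2.0]
contact_force: [-0.9, -1.1, 1.0]
gripper_width: 0.0159
grasp_force: 0.8
[221. 264.] [ 0.7555 -0.2339]
[400. 257.] [0.4646 0.0439]
[275. 187.] [ 0.4383 -0.4095]
[261. 210.] [ 0.5449 -0.3438]
[188. 221.] [ 0.7047 -0.4408]
t 22.55 tcp [ 0.5946  0.0067 -0.0023] rpy [-179.94    0.      2.12] F [1.4 0.2 1.2]
(0.5945, 0.012, -0.0025, 1.9) -> [0.0001, -0.0066, 0.0003] [-0.0005, 0.0, 0.0018]
```

```bash
python3 -m pendant '[[[0,-0.005,0,0,0,0],[0,-0.01,0,0,0,0],[0,-0.015,0,0,0,0]]]' >/dev/null; python3 ok.py 1 3 &&
python3 -m pendant '[[[0,-0.0025,0,0,0,0],[0,-0.005,0,0,0,0]]]' >/dev/null; python3 ok.py 1 3 &&
python3 -m pendant '[[[0,-0.0025,0,0,0,0],[0,-0.005,0,0,0,0]]]' >/dev/null; python3 ok.py 1 3 &&
python3 -m pendant '[[[0,-0.0025,0,0,0,0],[0,-0.005,0,0,0,0]]]' >/dev/null; python3 ok.py 1 3 &&
python3 -m pendant '[[[0,-0.0025,0,0,0,0],[0,-0.005,0,0,0,0]]]' >/dev/null; python3 ok.py 1 3 &&
python3 -m pendant '[[[0,-0.0025,0,0,0,0],[0,-0.005,0,0,0,0]]]' >/dev/null; python3 ok.py 1 3 &&
python3 -m pendant '[[[0,-0.004,0,0,0,0],[0,-0.008,0,0,0,0]]]' >/dev/null; python3 ok.py 1 3 &&
python3 -m pendant '[[[0,-0.004,0,0,0,0],[0,-0.008,0,0,0,0]]]'  ; python3 ok.py 1 3
```

```text
22.93 [ 0.5944  0.0156 -0.0025] [ 0.  -0.7 -0.2]
23.18 [ 0.5942  0.0202 -0.0025] [ 0.2 -0.8  0.2]
23.43 [ 0.5941  0.0244 -0.0024] [ 0.4 -1.4  0.2]
23.68 [ 0.594   0.0284 -0.0024] [-0.4 -1.9  0.3]
23.93 [ 0.5939  0.0324 -0.0024] [-0.  -0.2 -0.6]
24.18 [ 0.5937  0.0364 -0.0024] [-0.2 -0.6  0.1]
24.43 [ 0.5935  0.0429 -0.0024] [-0.1 -0.3 -0.1]
time_s: 24.68
tcp_pos: [0.5933, 0.0493, -0.0024]
orientation: [180.0, 0.0, 2.0]
contact_force: [0.6, -0.8, 0.2]
gripper_width: 0.016
grasp_force: 0.3
24.68 [ 0.5933  0.0493 -0.0024] [ 0.6 -0.8  0.2]
```

Ring C passes under the lips, so I'll push it to the far end of the bay.

```bash
python3 -m pendant '[[[0,-0.01,0,0,0,0],[0,-0.035,0,0,0,0],[0,-0.065,0,0,0,0],[0,-0.095,0,0,0,0],[0,-0.125,0,0,0,0],[0,-0.15,0,0,0,0],[0,-0.164,0,0,0,0],[0,-0.17,0,0,0,0],[0,-0.17,0,0,0,0]]]'; python3 ok.py 1 3
python3 -m pendant '[[[0,0.003,0,0,0,0],[0,0.003,-0.015,0,0,0],[0,0.003,-0.065,0,0,0],[0,0.003,-0.066,0,0,0]]]' -1
python3 - <<'E'
from h import *
f=grab_frame("scene")
for m in models.cut_out("scene","ring_1"):
    cs,_=cv2.findContours(m["region"].astype(np.uint8),0,1); cc=max(cs,key=cv2.contourArea)
    if len(cc)>5: e=cv2.fitEllipse(cc); print(np.round(e[0]),ray(f,e[0],.0115)[:2].round(4))
plan((.541,-.35,.05,1.9))
E
```

```text
time_s: 25.8
tcp_pos: [0.5887, 0.1848, -0.0025]
orientation: [180.0, 0.0, 1.9]
contact_force: [-0.3, -0.3, 0.1]
gripper_width: 0.0161
grasp_force: 0.0
25.8 [ 0.5887  0.1848 -0.0025] [-0.3 -0.3  0.1]
time_s: 26.3
tcp_pos: [0.5915, 0.1831, 0.0542]
orientation: [-179.9, -0.4, 1.9]
contact_force: [-0.0, 0.3, -0.1]
gripper_width: 0.0002
grasp_force: 0.0
[188. 221.] [ 0.7043 -0.4402]
[262. 210.] [ 0.5441 -0.3418]
[422. 317.] [0.5913 0.1867]
[275. 187.] [ 0.4387 -0.4086]
[220. 265.] [ 0.7566 -0.2337]
[394. 256.] [0.4707 0.0321]
t 26.4 tcp [0.5892 0.1823 0.0513] rpy [-1.7998e+02 -9.0000e-02  1.9200e+00] F [ 0.5 -0.2 -0.1]
(0.541, -0.35, 0.05, 1.9) -> [-0.0825, 0.663, 0.0013] [-0.0002, -0.0007, 0.0002]
```

```bash
python3 -m pendant '[[[-0.01,0.07,0,0,0,0],[-0.02,0.145,0,0,0,0],[-0.03,0.22,0,0,0,0],[-0.04,0.295,0,0,0,0],[-0.05,0.37,0,0,0,0],[-0.058,0.445,0,0,0,0],[-0.067,0.52,0,0,0,0],[-0.076,0.595,0,0,0,0],[-0.083,0.65,0,0,0,0],[-0.083,0.663,0.001,0,0,0],[-0.083,0.663,0.001,0,0,0],[-0.083,0.663,0.001,0,0,0]]]'
python3 - <<'E'
from h import *
plan((.5405,-.350,-.0025,1.9))
E
```

```text
time_s: 27.9
tcp_pos: [0.541, -0.3471, 0.0491]
orientation: [-179.9, 0.0, 2.1]
contact_force: [-0.5, 0.7, -1.6]
gripper_width: 0.0007
grasp_force: 0.0
t 27.9 tcp [ 0.541  -0.3471  0.0491] rpy [-1.799e+02  3.000e-02  2.120e+00] F [-0.5  0.7 -1.6]
(0.5405, -0.35, -0.0025, 1.9) -> [-0.0008, 0.0037, 0.0645] [-0.0009, 0.0002, 0.0018]
```

```bash
python3 -m pendant '[[[-0.001,0.004,0.025,0,0,0],[-0.001,0.004,0.05,0,0,0],[-0.001,0.004,0.062,0,0,0],[-0.001,0.004,0.0645,0,0,0]]]' >/dev/null; python3 ok.py 2 4 &&
python3 -m pendant '[[[0,0,0,0,0,0],[0,0,0,0,0,0]]]' -0.65 5 && python3 ok.py 2 4 &&
python3 -m pendant '[[[0.02,-0.013,0,0,0,0],[0.055,-0.036,0,0,0,0],[0.09,-0.058,0,0,0,0],[0.114,-0.074,0,0,0,0],[0.116,-0.1,0,0,0,0],[0.116,-0.13,0,0,0,0],[0.116,-0.16,0,0,0,0],[0.115,-0.178,0,0,0,0],[0.107,-0.205,0,0,0,0],[0.097,-0.235,0,0,0,0],[0.087,-0.265,0,0,0,0],[0.08,-0.29,0,0,0,0]]]'
python3 - <<'E'
from h import *
f=grab_frame("scene")
for m in models.cut_out("scene","ring_1"):
    cs,_=cv2.findContours(m["region"].astype(np.uint8),0,1); cc=max(cs,key=cv2.contourArea)
    if len(cc)>5: e=cv2.fitEllipse(cc); print(np.round(e[0]),ray(f,e[0],.0115)[:2].round(4))
plan((.5945,.006,-.0025,1.9))
E
```

```text
28.4 [ 0.5391 -0.3524 -0.0035] [-0.1 -0.4 -0.2]
time_s: 28.65
tcp_pos: [0.5402, -0.3533, -0.0014]
orientation: [180.0, -0.1, 1.9]
contact_force: [0.0, 0.1, -1.1]
gripper_width: 0.0159
grasp_force: 0.0
28.65 [ 0.5402 -0.3533 -0.0014] [ 0.   0.1 -1.1]
time_s: 30.15
tcp_pos: [0.5952, -0.1174, -0.0019]
orientation: [-180.0, 0.0, 2.0]
contact_force: [0.8, -1.5, 3.0]
gripper_width: 0.0163
grasp_force: 1.4
[308. 255.] [ 0.599  -0.1145]
[188. 220.] [ 0.7034 -0.4421]
[422. 317.] [0.5902 0.1864]
[395. 255.] [0.466  0.0327]
t 30.25 tcp [ 0.5948 -0.1151 -0.0021] rpy [-1.7989e+02  9.0000e-02  2.1700e+00] F [-0.1  0.1  0.4]
(0.5945, 0.006, -0.0025, 1.9) -> [0.0053, -0.1513, 0.0007] [-0.0009, 0.0007, 0.0023]
```

```bash
python3 -m pendant '[[[0.003,-0.02,0,0,0,0],[0.005,-0.05,0,0,0,0],[0.005,-0.08,0,0,0,0],[0.005,-0.11,0,0,0,0],[0.005,-0.135,0,0,0,0],[0.005,-0.15,0,0,0,0],[0.005,-0.162,0,0,0,0]]]' >/dev/null; python3 ok.py 1 3 &&
python3 -m pendant '[[[0,-0.0025,0,0,0,0],[0,-0.005,0,0,0,0]]]' >/dev/null; python3 ok.py 1 3 &&
python3 -m pendant '[[[0,-0.0025,0,0,0,0],[0,-0.005,0,0,0,0]]]' >/dev/null; python3 ok.py 1 3 &&
python3 -m pendant '[[[0,-0.0025,0,0,0,0],[0,-0.005,0,0,0,0]]]' >/dev/null; python3 ok.py 1 3 &&
python3 -m pendant '[[[0,-0.0025,0,0,0,0],[0,-0.005,0,0,0,0]]]' >/dev/null; python3 ok.py 1 3 &&
python3 -m pendant '[[[0,-0.0025,0,0,0,0],[0,-0.005,0,0,0,0]]]' >/dev/null; python3 ok.py 1 3 &&
python3 -m pendant '[[[0,-0.004,0,0,0,0],[0,-0.008,0,0,0,0]]]' >/dev/null; python3 ok.py 1 3 &&
python3 -m pendant '[[[0,-0.004,0,0,0,0],[0,-0.008,0,0,0,0]]]'  ; python3 ok.py 1 3
```

```text
31.12 [ 0.5953  0.011  -0.0022] [ 0.5 -1.1 -0.9]
31.38 [ 0.5953  0.0139 -0.0021] [-0.2 -0.3  0.8]
31.62 [ 0.5952  0.0183 -0.002 ] [ 0.  -0.6  0.5]
31.88 [ 0.595   0.0228 -0.002 ] [-0.  -0.9  0.1]
32.12 [ 0.5948  0.0268 -0.002 ] [ 0.   0.1 -0.1]
32.38 [ 0.5947  0.0308 -0.0021] [ 0.3 -1.4  0.1]
32.62 [ 0.5945  0.0373 -0.002 ] [ 0.  -0.6  0.6]
time_s: 32.88
tcp_pos: [0.5943, 0.0437, -0.002]
orientation: [180.0, 0.0, 2.0]
contact_force: [0.7, -0.4, 0.8]
gripper_width: 0.0157
grasp_force: 0.4
32.88 [ 0.5943  0.0437 -0.002 ] [ 0.7 -0.4  0.8]
```

Ring B passes too. I'll slide it well past the lips, then retract and check.

```bash
python3 -m pendant '[[[0,-0.01,0,0,0,0],[0,-0.035,0,0,0,0],[0,-0.06,0,0,0,0],[0,-0.08,0,0,0,0],[0,-0.089,0,0,0,0],[0,-0.089,0,0,0,0]]]'; python3 ok.py 1 3
python3 -m pendant '[[[0,0.003,0,0,0,0],[0,0.003,-0.015,0,0,0],[0,0.003,-0.065,0,0,0],[0,0.06,-0.14,0,0,0],[0,0.14,-0.2,0,0,0],[0,0.22,-0.25,0,0,0],[0,0.3,-0.25,0,0,0],[0,0.38,-0.25,0,0,0],[0,0.46,-0.25,0,0,0],[0,0.54,-0.25,0,0,0]]]' -1
python3 - <<'E'
from h import *
f=grab_frame("top"); g=grab_frame("scene")
for n,f in(("top",f),("scene",g)):
  for l in("ring_1","loupe","tin","bell"):
   for m in models.cut_out(n,l):
    cs,_=cv2.findContours(m["region"].astype(np.uint8),0,1); cc=max(cs,key=cv2.contourArea)
    if len(cc)>5: e=cv2.fitEllipse(cc); print(n,l,np.round(e[0]),ray(f,e[0],.0115)[:2].round(4))
cv2.imwrite("pics/end.png",np.hstack([cv2.resize(f["pixels"][:,:,::-1],(400,300)) if 0 else cv2.resize(grab_frame("top")["pixels"][120:340,140:470,::-1],(400,300)),cv2.resize(g["pixels"][150:390,190:510,::-1],(400,300))]))
E
```

```text
time_s: 33.62
tcp_pos: [0.5917, 0.1157, -0.0021]
orientation: [-180.0, 0.0, 2.0]
contact_force: [-0.3, 0.2, 1.4]
gripper_width: 0.016
grasp_force: 0.0
33.62 [ 0.5917  0.1157 -0.0021] [-0.3  0.2  1.4]
time_s: 34.88
tcp_pos: [0.6049, -0.2762, 0.1989]
orientation: [180.0, -0.1, 1.9]
contact_force: [-0.3, 0.5, -0.0]
gripper_width: 0.0003
grasp_force: 0.0
top ring_1 [222. 225.] [0.5916 0.1122]
top ring_1 [393. 145.] [ 0.7551 -0.2385]
top ring_1 [263. 287.] [0.4665 0.0281]
top ring_1 [189. 227.] [0.5891 0.1797]
top loupe [404. 245.] [ 0.548 -0.252]
scene ring_1 [393. 301.] [0.5928 0.1192]
scene ring_1 [274. 187.] [ 0.4395 -0.4107]
scene ring_1 [422. 317.] [0.5916 0.1867]
scene ring_1 [220. 265.] [ 0.7565 -0.2338]
scene ring_1 [395. 256.] [0.4668 0.0326]
scene ring_1 [188. 220.] [ 0.7036 -0.4412]
scene loupe [286. 221.] [ 0.5375 -0.2565]
scene tin [209. 238.] [ 0.7144 -0.3375]
scene tin [395. 254.] [0.4634 0.0301]
```

View pics/end.png

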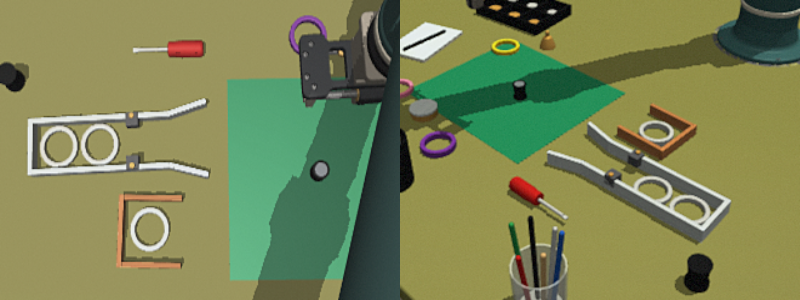

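The picture shows two rings flat in the pass bay at (59,145) and (100,145), and one in the pen at (150,228). The bystanders and look-alikes are where they were.

```bash
python3 -c "from bench import bot; print(bot.finish_job())"
```

```text
the job is handed in; nothing more can be done
None
```

I tried all three rings at the lips: two slid under and are in the pass bay, and the one that jammed (eased off at about 8 N) is in the reject pen; the bystanders look undisturbed in the final picture, and I handed the job in at about 35 s.

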